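# Refit the hob knob and hold it in for relighting

## Robot

A 7-joint arm with a two-finger parallel gripper is mounted at the origin on the work surface. World frame = base frame: x ahead of the robot, y to its left, z up, the work surface at z = 0. Lengths are in m, angles in rad, forces in N, time in s.
With the tool pointing down it reaches from about 0.425 to 0.825 m from the base axis. Payload 3.6 kg.
Tool frame: the origin (TCP) lies where the fingers leave the gripper's body, on its centre line; the fingertips stand 73 mm ahead of it and the grasp point (between the pads) lies 54 mm ahead of it; x points along the fingers, y is the direction in which the jaws open and shut, and the axes are right-handed (so a half turn about x gives the same grasp; the last joint's range is limited). The gripper opens to 85 mm and grips with 20 to 120 N. Pads are 22 mm wide; open, the fingers measure 114 mm over their backs; the gripper's body (76 mm by 85 mm) begins 54 mm behind the grasp point. The pads swing forward as they close: fully open they stand 13 mm farther back than shut.
Start: joints at [1.089, 0.615, -0.013, 1.423, 0.008, 1.103, -0.04], TCP at [0.286, -0.584, 0.304] pointing down, gripper open.
Joint ranges: [-3.12, 3.12], [-0.3, 2.06], [-1.34, 1.32], [0.26, 2.42], [-1.36, 4.5], [0.01, 1.98], [-2.84, 2.84]. Speed limits (rad/s): [2.79, 2.79, 3.14, 3.14, 3.14, 3.14, 3.14].

## Interface

Orientations are given as a unit quaternion [x, y, z, w].
In Python, from station import arm, snapshot, camera_info, ticket gives the robot as it stands. Calls block until the motion is done:
- arm.movep(position, orientation): joint-space move of the TCP to a pose.
- arm.line_to(position, velocity=0.15, ori=None): straight line of the TCP; ori=None keeps the orientation; velocity is the mean speed in m/s.
- arm.move_j(angles): joint-space move.
- arm.move_gripper(opening, effort=None): opening from 0.0 (shut) to 1.0 (fully open); effort is the grip in N (None keeps the last); returns when the fingers have stopped.
- arm.pause(seconds).
- arm.ik(position, orientation): joint angles nearest the present ones, or None.
- snapshot(name): name is "side" or "top"; returns the picture (480x640x3 uint8, blue, green, red); there is no depth.
- camera_info(name): a dict with "fx", "fy", "cx", "cy" (pixels), "R" (3x3) and "t" (3): a world point X has camera coordinates R X + t. Camera axes: x right, y down, z forward; pixel columns grow to the right and rows downward; lengths in m; the calibration is good to about 2 mm. A picture is of the moment at which its call begins. camera_info takes no time and is no camera call.
A pose or a line that the arm cannot do raises arm.MotionError and nothing moves.
- ticket.finish_job(): hands the job in, once; it reports no verdict.
Readings, each from a call of its own:
- arm.read_time(): time.
- arm.read_joint_positions(): joint angles.
- arm.read_dq(): joint speeds.
- arm.read_effort(): joint torques, N m.
- arm.read_tool_pos(): TCP position.
- arm.read_eef_rot(): TCP orientation.
- arm.read_ft_force(): force on the tool from outside, world axes, zero at the start.
- arm.read_wrist_torque(): the same for the moment, N m.
- arm.read_opening(): opening from 0.0 (shut) to 1.0 (fully open).
Only numpy, scipy, OpenCV 4.12 (cv2) and the standard library are available. Lean on these libraries where they do the work, as an engineer would, in place of code of your own. Each camera call takes 0.05 s, during which the arm holds its last target.

## Task

The knob has come off one of the two gas valves of the small hob we warm the marbling bath on, and the burner has to be relit. Pick the loose knob up, turn it so that the flat in its hole matches the flat on the bare D-shaped valve stem, push it fully home on the stem without turning the valve away from its setting, then press it in against the valve's spring and keep it pressed in: finish while you are still holding it in, do not let go. Leave the jar, the jar of brushes and the other burner's knob as they are.

Things in the scene. Friction and masses are not known exactly. Their poses are not given: they have to be found in the camera images.
- knob: loose black cooker knob, about 40 g, bore down on the table left of the hob. Skirt 46 mm across, 8 mm high; hub 33 mm across up to z = 14 mm; on it a bar grip 44 mm long (x), 12 mm wide, 18 mm high (z = 14 to 32 mm). Origin: centre of the underside. x along the bar to the end with a thin white pointer line on top and end face; z up
- knob_bore (a point): blind end of the knob's D-shaped bore, on the knob's axis, 14 mm above its underside; axes as the knob's. The bore is open at the underside, 14 mm deep, 13.5 mm in diameter, with a flat 1.75 mm from the axis on the pointer (+x) side
- knob_pointer (a point): end of the knob's bar that bears the pointer line: middle of that end face, 22 mm from the knob's axis along its +x, 23 mm above its underside
- stem_tip (a point): top centre of the bare valve stem: upright brass D-section rod, 12 mm in diameter, flat 1 mm from its axis on the +x side of this point, top rim chamfered 1 mm. Stands 21 mm above the deck in a flat black disc 54 mm across, near the hob's front edge. The bore has 0.75 mm to spare all round and enters only with flats together (knob x = stem x); once home, the bore's end rests on this tip
- stem (a joint): how far the stem is pressed in: 0 at rest, 0.005 m fully in, straight down. A spring pushes back with 4 N at rest and 9 N fully in; it springs out when let go
- valve_turn (a joint): how far the stem has been turned about its vertical axis from the setting at which it was left, in rad, 0 at the start, plus is anticlockwise from above. Stiff: it takes 0.15 N m to turn, and stays where it is left
- hob: steel two-burner table hob, fixed, 510 mm deep (x) by 300 mm wide (y), deck 60 mm above the table, pan supports up to 95 mm. Origin: centre of its underside; front edge at -x, towards the robot. Its two valves stand side by side 205 mm in front of the centre, 60 mm to either side; either may be the bare one. A white pot, 140 mm wide, fixed, stands at the rear, top at 175 mm
- other_knob_top (a point): centre of the top of the other burner's knob, which is like the loose one and stays on its valve, 120 mm from the bare stem; its top is 39 mm above the deck
- other_knob (a joint): turn of the other burner's knob, in rad, 0 at the start; stiff, 0.15 N m
- jar: small amber glass pigment jar with a white lid, 60 mm across, 66 mm high, on the table; origin at the centre of its underside
- brush_jar: glass jar 72 mm across and 100 mm high with brushes that stick out to 190 mm, on the table; origin at the centre of its underside
There are look-alikes about, which are no part of the job. Leave any green or turquoise look-alike of the knob alone.

How it is judged:
At the end, for the whole second after the job is handed in: Knob home on the bare stem, flats together (bore end within 2.5 mm of the stem tip, axes within 1.8 mm, tilt under 0.15 rad, x axes within 0.35 rad, pointer on the flat's side); fingers on the knob (over 2 N) keep the stem in by over 3 of its 5 mm; valve within 0.3 rad of where it was left (horizontal distance between knob_bore and stem_tip below 0.0018 m and z of knob_bore in the frame of stem_tip between -0.0025 and 0.0025 m and angle between the x axis of knob and the x axis of stem_tip, either way round below 0.35 rad and x of knob_pointer in the frame of stem_tip above 0.015 m and angle between knob's own z axis and vertical below 0.15 rad and value of joint stem above 0.003 m and contact force between the fingers and knob above 2 N and value of joint valve_turn between -0.3 and 0.3 rad); the arm keeps its last pose, push and grip.
It fails at once if the jar was moved (over 25 mm) or tipped (distance of jar from where it was at the start of the episode above 0.025 m or angle between jar's own z axis and vertical above 0.4 rad).
It fails at once if the jar of brushes was moved (over 25 mm) or tipped (distance of brush_jar from where it was at the start of the episode above 0.025 m or angle between brush_jar's own z axis and vertical above 0.4 rad).
It fails at once if the other burner's knob was turned (over 0.3 rad) (value of joint other_knob above 0.3 rad or value of joint other_knob below -0.3 rad).
It also fails if it takes over 42 s, if anything falls off the work surface, if the arm or the gripper's body presses on something with over 40 N, if the wrist force passes 120 N, or if a joint passes its speed limit or range.

## Working session

There is one attempt and no reset: what is moved stays moved. The work goes in short steps, each a Python script; the robot and the scene stay as the last script left them, time stands still between calls to the robot, and variables do not carry over. Pictures are saved under pics/ and viewed, and the job is handed in when it is done.

```bash
mkdir -p pics; ls; python3 - <<'E'
from station import arm, snapshot, camera_info
import cv2
for n in ("side","top"):
    im=snapshot(n); cv2.imwrite(f"pics/{n}0.png",im)
    c=camera_info(n); print(n,{k:(v if not hasattr(v,'tolist') else v.tolist()) for k,v in c.items()})
print(arm.read_time(),arm.read_tool_pos(),arm.read_eef_rot(),arm.read_ft_force())
E
```

```text
pics
side {'fx': 616.1768859010937, 'fy': 616.1768859010937, 'cx': 321.2667673722076, 'cy': 245.21998176734894, 'R': [[-0.9570852688826986, -0.2897805939776067, -0.003872394829799179], [-0.21806304245135016, 0.7288894352826014, -0.6489751155863152], [0.19088294215197193, -0.6202800968009502, -0.7607997791193232]], 't': [0.5843091277180631, 0.0922716691514023, 1.129417316263687]}
top {'fx': 439.501893930755, 'fy': 439.501893930755, 'cx': 321.4604020766676, 'cy': 231.47240948474192, 'R': [[-0.04419756363202356, -0.9990227774265732, -0.0002560310312004716], [-0.971847595536378, 0.04305467778017955, -0.23164314315646256], [0.2314277995815406, -0.009989239417524833, -0.972800795988935]], 't': [0.15569862214665836, 0.5680070458864197, 0.7811234812534882]}
0.1 [ 0.2859074  -0.58314288  0.30285658] [-0.68862642 -0.16059562  0.68900424 -0.15898384] [-0.15734827 -0.81502364 -0.06424659]
```

View pics/side0.png

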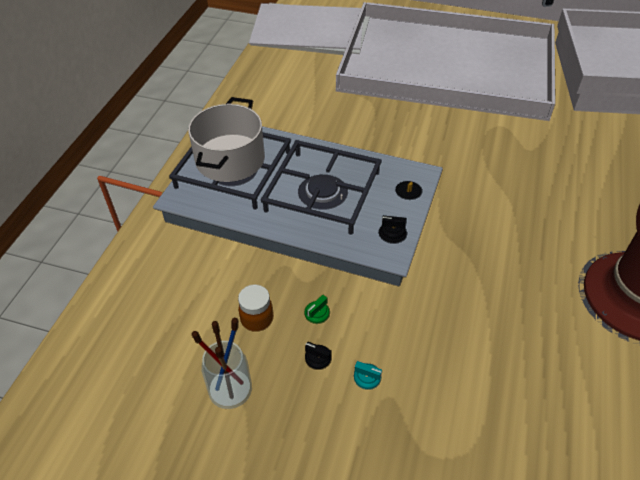

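View pics/top0.png

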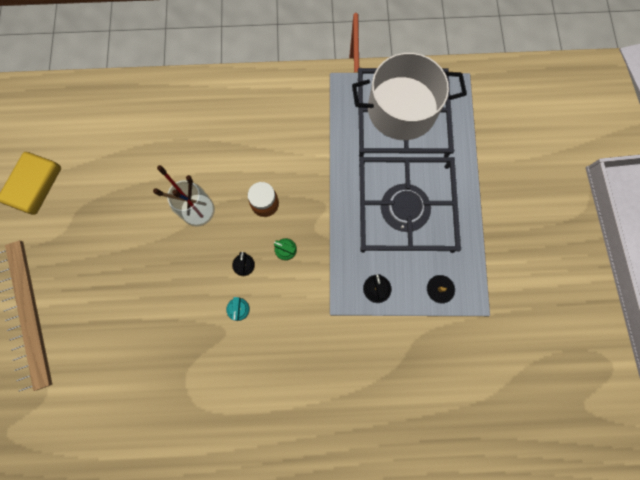

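The side view shows the black loose knob at (318,355), green one at (317,309), turquoise one at (368,375), the fitted knob at (393,229) and the bare stem at (409,188). In the top view these are at (243,264), (286,249), (238,309), (377,289) and (441,289). Candidates for "knob" are the black, green, turquoise and fitted black ones. I choose the loose black one, and will check it in a crop.

```bash
python3 - <<'E'
import cv2,numpy as np
s=cv2.imread("pics/side0.png");t=cv2.imread("pics/top0.png")
def c(im,u,v,r=25): return cv2.resize(im[v-r:v+r,u-r:u+r],(380,290*380//380+0) if 0 else (290,290),interpolation=cv2.INTER_CUBIC)
a=np.hstack([c(s,318,355),c(s,409,188)]);b=np.hstack([c(t,243,264),c(t,441,289)])
cv2.imwrite("pics/crop0.png",np.vstack([a,b]))
E
```

```text
(no output)
```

View pics/crop0.png

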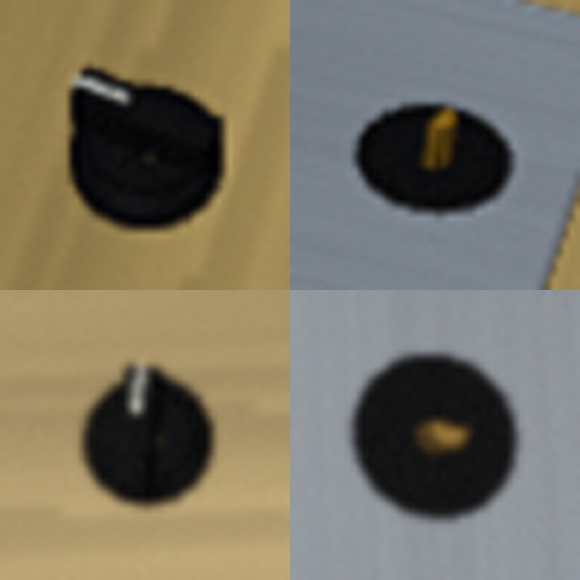

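The black loose knob is confirmed: in the top view its white line points up (roughly world +x). The stem's D section is about 6 px across, with its chord roughly horizontal. Next I measure both.

```bash
cat > h.py <<'E'
import cv2,numpy as np
from station import arm,snapshot,camera_info
C={n:camera_info(n) for n in("side","top")}
def K(n):
    c=C[n];return np.array([[c["fx"],0,c["cx"]],[0,c["fy"],c["cy"]],[0,0,1.]])
def P(n): return K(n)@np.hstack([np.array(C[n]["R"]),np.array(C[n]["t"]).reshape(3,1)])
def proj(n,X):
    p=P(n)@np.append(X,1);return p[:2]/p[2]
def cast(n,uv,z):
    R=np.array(C[n]["R"]);t=np.array(C[n]["t"]);o=-R.T@t
    d=R.T@np.linalg.inv(K(n))@np.array([uv[0],uv[1],1.]);return o+d*(z-o[2])/d[2]
def tri(a,b):
    X=cv2.triangulatePoints(P("side"),P("top"),np.array(a,float).reshape(2,1),np.array(b,float).reshape(2,1))
    return X[:3,0]/X[3,0]
E
python3 - <<'E'
from h import *
im={n:cv2.imread(f"pics/{n}0.png") for n in C}
def blob(m,seed,r=24):
    k=np.zeros_like(m);u,v=seed;k[v-r:v+r,u-r:u+r]=m[v-r:v+r,u-r:u+r]
    n,l,s,c=cv2.connectedComponentsWithStats(k)
    i=1+np.argmax(s[1:,4]);return l==i
for n,sd in(("side",dict(knob=(318,355),disc=(409,188),other=(393,231))),("top",dict(knob=(243,264),disc=(441,289),other=(377,289)))):
    mx=im[n].max(2); hsv=cv2.cvtColor(im[n],cv2.COLOR_BGR2HSV)
    for k,s in sd.items():
        m=(mx<75).astype(np.uint8)
        b=blob(m,s); ct=max(cv2.findContours(b.astype(np.uint8),0,1)[0],key=cv2.contourArea)
        h=cv2.convexHull(ct);e=cv2.fitEllipse(h); 
        z={"knob":.004,"disc":.061,"other":.068}[k]
        print(n,k,"ellipse",np.round(e[0],2),np.round(e[1],1),"->",cast(n,e[0],z).round(4))
    # brass
    u,v=sd["disc"];r=14
    w=im[n][v-r:v+r,u-r:u+r].astype(float); wt=np.clip(w[...,2]-w[...,0]-10,0,None)
    ys,xs=np.mgrid[v-r:v+r,u-r:u+r]
    c=np.array([(wt*xs).sum(),(wt*ys).sum()])/wt.sum();d=np.stack([xs-c[0],ys-c[1]])
    cov=np.einsum('iyx,jyx,yx->ij',d,d,wt)/wt.sum()
    print(n,"brass",c.round(2),np.linalg.eigh(cov))
    # white pointer
    u,v=sd["knob"]; w=im[n][v-18:v+14,u-14:u+14]; h=cv2.cvtColor(w,cv2.COLOR_BGR2HSV)
    wt=((h[...,1]<60)&(h[...,2]>110)).astype(float)*h[...,2]; ys,xs=np.mgrid[v-18:v+14,u-14:u+14]
    c=np.array([(wt*xs).sum(),(wt*ys).sum()])/wt.sum();d=np.stack([xs-c[0],ys-c[1]])
    print(n,"white",c,np.argwhere(wt>0).__add__([v-18,u-14]).tolist())
# big crops
a=cv2.resize(im["top"][280:298,430:454],(400,300),interpolation=0);b=cv2.resize(im["side"][176:194,397:421],(400,300),interpolation=0)
c=cv2.resize(im["top"][248:278,223:263],(400,300),interpolation=0);d=cv2.resize(im["side"][338:368,298:338],(400,300),interpolation=0)
cv2.imwrite("pics/big.png",np.vstack([np.hstack([a,b]),np.hstack([c,d])]))
E
```

```text
side knob ellipse [316.39 355.08] [25.6 30.4] -> [0.5308 0.2918 0.004 ]
side disc ellipse [408.25 189.84] [18.2 26.7] -> [ 0.456  -0.0868  0.061 ]
side other ellipse [392.81 227.59] [30.7 32.1] -> [0.4626 0.0272 0.068 ]
side brass [409.43 185.99] EighResult(eigenvalues=array([1.50552115, 8.036944  ]), eigenvectors=array([[-0.96380035, -0.26662498],
       [-0.26662498,  0.96380035]]))
side white [309.70524515 344.74116306] [[343, 306], [344, 306], [344, 307], [344, 308], [344, 309], [345, 309], [345, 310], [345, 311], [345, 312], [346, 312], [346, 313], [346, 314]]
top knob ellipse [243.04 264.09] [21.  22.5] -> [0.528  0.2926 0.004 ]
top disc ellipse [440.42 288.66] [26.7 28.5] -> [ 0.4551 -0.0886  0.061 ]
top other ellipse [376.86 288.4 ] [27.1 28.1] -> [0.4602 0.0319 0.068 ]
top brass [441.98 288.62] EighResult(eigenvalues=array([1.6905312 , 4.68509592]), eigenvectors=array([[ 0.0532254 , -0.99858252],
       [-0.99858252, -0.0532254 ]]))
top white [241.35416667 255.1391129 ] [[252, 241], [252, 242], [253, 242], [254, 241], [254, 242], [255, 241], [255, 242], [256, 241], [257, 241], [258, 241], [259, 241]]
```

View pics/big.png

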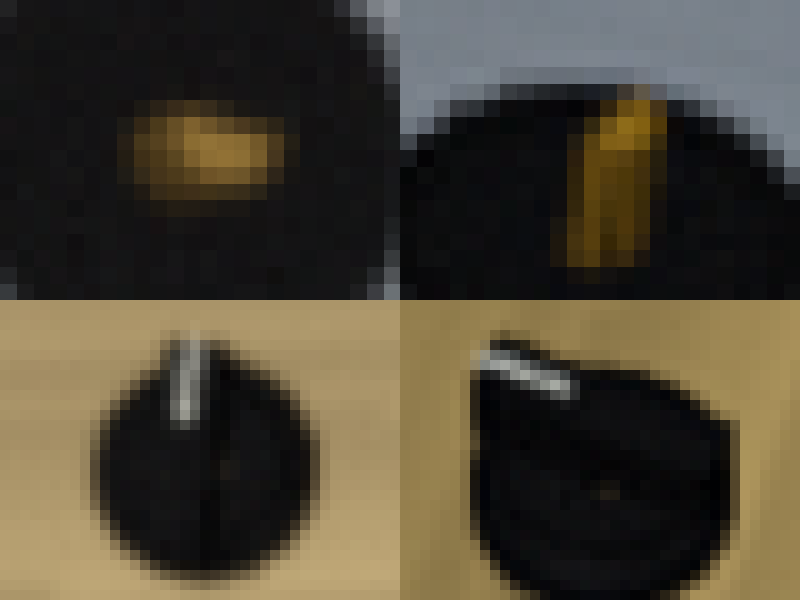

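The top face of the stem is the bright patch near (443.5,288.6) in the top view. The next step is to compare it with the projected stem axis, to get the flat's side and the yaw.

```bash
python3 - <<'E'
from h import *
im={n:cv2.imread(f"pics/{n}0.png").astype(int) for n in C}
print("top R-B rows285-293 cols436-448");print((im["top"][285:294,436:449,2]-im["top"][285:294,436:449,0]))
print("side rows180-193 cols405-414");print((im["side"][180:194,405:415,2]-im["side"][180:194,405:415,0]))
for n,e in(("top",(440.42,288.66)),("side",(408.25,189.84))):
    for zd in(.060,.062):
        X=cast(n,e,zd);T=X.copy();T[2]=.081;q=proj(n,T)
        print(n,zd,X.round(4),"tip px",q.round(2),"1cm x:",(proj(n,T+[.01,0,0])-q).round(2),"1cm y:",(proj(n,T+[0,.01,0])-q).round(2),"base",proj(n,X).round(2))
# hob front/side edges on deck z=.06 by eye from top: corners
for p in [(330,315),(489,316),(330,73),(470,73)]: print(p,cast("top",p,.06).round(3))
E
```

```text
top R-B rows285-293 cols436-448
[[ 0  0 -2  2  3  3  4  2  0  0  1  0 -1]
 [ 1  3  8 19 30 38 27 16  7  3  1 -1  1]
 [-1  7 29 48 64 80 68 54 44 33 21  3  1]
 [ 1 17 43 54 68 88 90 88 85 73 45 15  1]
 [ 2 16 39 49 58 78 89 92 88 75 40 10 -2]
 [ 0  9 27 43 49 57 71 72 68 51 21  4  1]
 [-2  3 13 30 37 38 40 34 30 18  4  0  0]
 [-1  1  3 10 15 14 11  6  6  1  0 -1 -1]
 [ 1  0 -1  4  2  2  1  0  0  2  1  0 -1]]
side rows180-193 cols405-414
[[-16 -17 -16 -19 -20 -18 -16 -20 -20 -20]
 [ -6  -6  -6 -10  -6  15  23  -9 -20 -18]
 [ -1  -2  -2   5  38  83  98  46  -6  -9]
 [ -3  -6   3  35  86 116 113  71   5  -6]
 [ -4  -3  17  70 106 107  94  42   0  -5]
 [ -3  -3  30  79  80  71  60  24  -5  -5]
 [ -3  -1  35  81  71  68  52  21  -4  -3]
 [ -3   0  37  79  64  64  53  14  -3  -4]
 [ -6   2  39  74  62  65  48   5  -4  -6]
 [ -4   9  49  72  52  66  46   5  -3  -2]
 [ -4  16  54  73  50  59  35   0  -3  -3]
 [ -2  14  48  61  36  40  14  -3  -3  -4]
 [ -4  -3   6  13   3   2  -3  -4  -3  -2]
 [ -1  -6  -4  -2  -3  -4  -5  -2  -3  -2]]
top 0.06 [ 0.4552 -0.0889  0.06  ] tip px [443.42 287.46] 1cm x: [-0.59 -5.43] 1cm y: [-5.42  0.24] base [440.42 288.66]
top 0.062 [ 0.455  -0.0884  0.062 ] tip px [443.14 287.57] 1cm x: [-0.59 -5.43] 1cm y: [-5.42  0.24] base [440.42 288.66]
side 0.06 [ 0.4561 -0.0878  0.06  ] tip px [409.36 182.16] 1cm x: [-5.01 -1.01] 1cm y: [-1.03  3.41] base [408.25 189.84]
side 0.062 [ 0.4559 -0.0857  0.062 ] tip px [409.25 182.89] 1cm x: [-5.01 -1.01] 1cm y: [-1.03  3.42] base [408.25 189.84]
(330, 315) [0.416 0.122 0.06 ]
(489, 316) [ 0.401 -0.174  0.06 ]
(330, 73) [0.921 0.097 0.06 ]
(470, 73) [ 0.908 -0.201  0.06 ]
```

```bash
cat >> h.py <<'E'
from scipy.optimize import least_squares
def fitcirc(n,im,seed,z,r0=.023,thr=75,win=24):
    """robust circle of known radius through the dark blob's outline cast onto plane z"""
    m=(im.max(2)<thr).astype(np.uint8);u,v=seed;k=np.zeros_like(m);k[v-win:v+win,u-win:u+win]=m[v-win:v+win,u-win:u+win]
    ct=max(cv2.findContours(k,0,1)[0],key=cv2.contourArea)
    q=np.array([cast(n,p[0],z)[:2] for p in ct])
    f=lambda c:np.hypot(*(q-c[:2]).T)-c[2]
    s=least_squares(f,[*q.mean(0),r0],loss="cauchy",f_scale=.0007)
    return s.x
def quat(yaw):
    """tool x down, tool y along (cos yaw, sin yaw)"""
    from scipy.spatial.transform import Rotation as Ro
    x=np.array([0,0,-1.]);y=np.array([np.cos(yaw),np.sin(yaw),0]);return Ro.from_matrix(np.c_[x,y,np.cross(x,y)]).as_quat()
E
python3 - <<'E'
from h import *
im={n:cv2.imread(f"pics/{n}0.png") for n in C}
for n,s in(("side",(318,357)),("top",(243,264))): print(n,fitcirc(n,im[n],s,.005).round(4))
for n,s in(("side",(409,188)),("top",(441,289))): print(n,"disc",fitcirc(n,im[n],s,.061,.027).round(4))
for n in C:
    u,v={"side":(318,355),"top":(243,264)}[n]; w=im[n][v-16:v+8,u-14:u+10].astype(float)
    mn=w.min(2); sat=w.max(2)-mn
    wt=np.where((sat<45)&(mn>60),mn,0); ys,xs=np.nonzero(wt)
    p=np.c_[xs+u-14,ys+v-16].astype(np.float32)
    q=np.array([cast(n,a,.032)[:2] for a in p]);W=wt[ys,xs]
    c=(q*W[:,None]).sum(0)/W.sum();cov=((q-c).T*W)@(q-c)/W.sum();e,V=np.linalg.eigh(cov);d=V[:,1]*np.sign(V[0,1])
    print(n,"line",len(p),c.round(4),"yaw",np.arctan2(d[1],d[0]).round(3),"ext",np.ptp((q-c)@d).round(4), ((q-c)@d).max().round(4), e)
from scipy.spatial.transform import Rotation as Ro
print(Ro.from_quat(arm.read_eef_rot()).as_matrix().round(3))
for y in(1.4,-1.7): 
  print(arm.ik([.53,.292,.25],quat(y)),arm.ik([.456,-.088,.25],quat(y)))
E
```

```text
side [0.5277 0.2941 0.0226]
top [0.5272 0.2923 0.0213]
side disc [ 0.4561 -0.087   0.0253]
top disc [ 0.4553 -0.0887  0.0254]
side line 25 [0.5419 0.2917] yaw -0.101 ext 0.0161 0.0081 [1.50355227e-06 2.28895646e-05]
top line 36 [0.5394 0.2928] yaw -0.628 ext 0.0423 0.0118 [1.33300612e-05 6.84064350e-05]
[[-0.001  0.44  -0.898]
 [ 0.002 -0.898 -0.44 ]
 [-1.    -0.002  0.   ]]
[-0.01377505  0.77101392 -0.94948893  1.61105905  0.68028481  1.1216652
  0.26206297] [ 0.62662253  0.4812103  -0.68952442  1.99619082  0.41960661  0.80778636
  1.09640455]
[-0.43012043  0.60380759 -0.17877247  1.62491856  0.12683535  0.92423611
 -2.35446063] [ 0.11935146  0.40441417  0.03336336  2.01082935 -0.0197575   0.72664739
 -1.53520701]
```

```bash
python3 - <<'E'
from h import *
a=cast("top",(241.2,259),.032);b=cast("top",(241.9,252),.032);d=b-a;print("top line yaw",np.arctan2(d[1],d[0]),a,b)
ky=-0.1; q=quat(ky-np.pi/2)
arm.move_gripper(.5,40)
arm.movep([.5275,.2930,.25],q)
print(arm.read_time(),arm.read_tool_pos(),arm.read_joint_positions())
for n in C: cv2.imwrite(f"pics/{n}1.png",snapshot(n))
s=cv2.imread("pics/side1.png")[200:440,180:500];t=cv2.imread("pics/top1.png")[150:390,100:420]
cv2.imwrite("pics/ab1.png",cv2.resize(np.hstack([s,t]),(800,300)))
E
```

```text
top line yaw -0.10058402419373563 [0.53363487 0.2913725  0.032     ] [0.54768266 0.28995474 0.032     ]
3.775 [0.52810233 0.29200548 0.24999186] [-0.42608058  0.6020287  -0.18804072  1.62963404  0.13404775  0.9225997
 -2.3354186 ]
```

View pics/ab1.png

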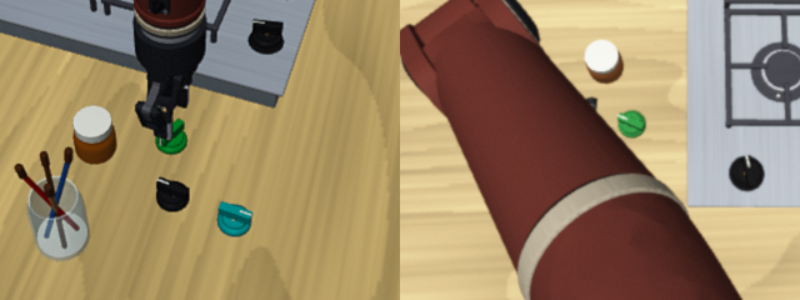

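Both views give a knob yaw of -0.10. The gripper is above the black knob, and the side view is clear with the knob near (172,195) of the crop. Now I descend and grip.

```bash
python3 - <<'E'
from h import *
print(arm.read_tool_pos(),arm.read_ft_force())
arm.line_to([.5275,.2930,.12],.15)
arm.line_to([.5275,.2930,.0895],.06)
print("down",arm.read_tool_pos(),arm.read_ft_force())
arm.move_gripper(0,50)
print("grip",arm.read_opening(),arm.read_tool_pos(),arm.read_ft_force())
arm.line_to([.5275,.2930,.16],.15)
print("up",arm.read_opening(),arm.read_tool_pos(),arm.read_ft_force(),arm.read_time())
im=snapshot("side");cv2.imwrite("pics/side2.png",im);cv2.imwrite("pics/c2.png",cv2.resize(im[220:400,220:440],(733,600)))
E
```

```text
[0.5279888  0.29221783 0.24998717] [ 0.4045509  -0.51712292 -0.23306273]
down [0.52751062 0.2930503  0.08926466] [-0.25222242 -0.92721538  0.65707602]
grip 0.12304886947022908 [0.52782624 0.2932309  0.09008091] [-0.34623488 -0.70431053  2.41359099]
up 0.12322766631614412 [0.52702023 0.29259602 0.15944621] [ 0.14802814  0.44003699 -0.70291671] 6.55
```

View pics/c2.png

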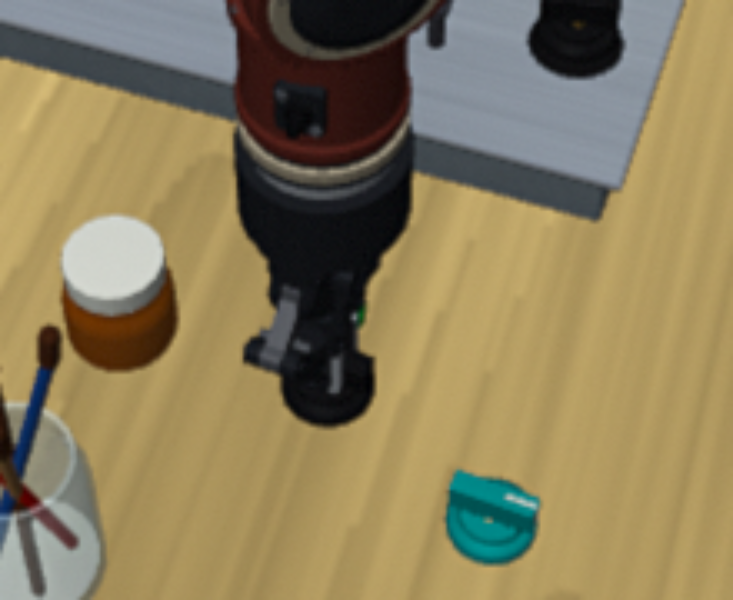

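The knob is in the jaws, with its skirt at about (328,390) of the crop. Next I carry it over the stem and compare knob and stem in the side view.

```bash
python3 - <<'E'
from h import *
arm.line_to([.5275,.2930,.25],.25)
q=quat(-.27-np.pi/2)
arm.movep([.4557,-.0878,.25],q)
arm.line_to([.4557,-.0878,.195],.15)
arm.pause(.2)
print(np.mean([arm.read_tool_pos() for _ in range(10)],0),arm.read_ft_force(),arm.read_time(),arm.read_joint_positions())
for n in C: cv2.imwrite(f"pics/{n}3.png",snapshot(n))
s=cv2.imread("pics/side3.png")[130:250,330:490];t=cv2.imread("pics/top3.png")[210:330,360:520]
cv2.imwrite("pics/ab3.png",cv2.resize(np.hstack([s,t]),(800,300),interpolation=cv2.INTER_CUBIC))
E
```

```text
[ 0.45638317 -0.08772865  0.19595881] [ 0.4296244  -0.30093954 -0.07694998] 9.2667 [ 0.23405913  0.49435049 -0.12937196  2.06728992  0.1113467   0.58394881
 -1.81331882]
```

View pics/ab3.png

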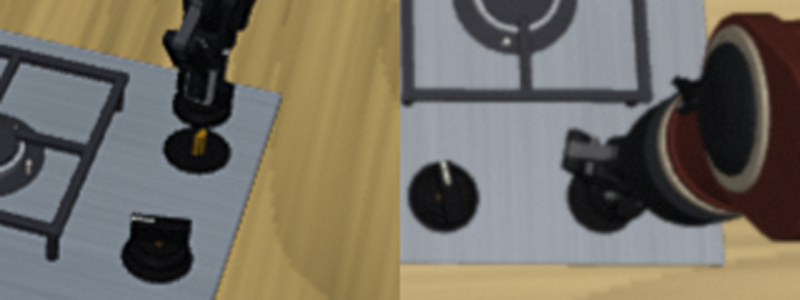

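```bash
python3 - <<'E'
from h import *
im=cv2.imread("pics/side3.png")
cv2.imwrite("pics/z3.png",cv2.resize(im[155:203,390:430],(500,600),interpolation=0))
g=im.max(2).astype(int)
print("cols",list(range(394,430,2)))
for v in range(160,184): print(v,g[v,394:430:2])
T=np.array([.4564,-.0877,.1062]);print("pred knob underside centre px",proj("side",T))
for a in np.linspace(0,2*np.pi,13)[:-1]: print((T+.023*np.array([np.cos(a),np.sin(a),0])).round(3),proj("side",T+.023*np.array([np.cos(a),np.sin(a),0])).round(1))
E
```

```text
cols [394, 396, 398, 400, 402, 404, 406, 408, 410, 412, 414, 416, 418, 420, 422, 424, 426, 428]
160 [143 143 141 128   2  35  20  18  11   7  79  51  10 121 171 150 152 158]
161 [141 141 146 121   4  31  18  25  13  11  88  42  14 121 170 151 151 158]
162 [140 139 141  95   1  29  16  20  17  14  87  35  13  67 146 145 154 159]
163 [142 142 143  93   5  34  16  21  16  16  86  32  15  12  52 121 149 149]
164 [140 142 145  86   3  45  14  17  15  25  84  26  14  13  14 123 147 120]
165 [141 141 144  89   5  53  13  21  14  32  82  19  15  18  11 128 145 143]
166 [141 141 146 114   6  43  15  26  15  33  85  16  14  13  12 150 145 146]
167 [142 143 143  58   8  39  17  20  13  42  84   9  10   9  16 150 146 144]
168 [139 143 136  18   9  38  23  19   8  43  80   9  10   8  19 146 141 145]
169 [140 141 137  14  10  22  37  36  14  55  73   9  11   9  36 146 143 139]
170 [139 140 129   6  13  14  21  58  31  79  63   5   7   4  52 148 144 142]
171 [140 138 126   9  14  11  14  20  36  78  31   7  10   5  53 149 147 145]
172 [138 140 130   5  14  12  13  12  15  29  16  14   5   7  51 149
[... 669 characters left out ...]
5  47  37  71 130 148 144 143 141 140 141]
182 [140 142 142  67  27  11  15  18 110  75  57 130 147 145 143 144 142 142]
183 [138 141 110  18  10  13  14  56 147  85  16  59 135 146 143 143 143 140]
pred knob underside centre px [410.57509874 172.6867305 ]
[ 0.479 -0.088  0.106] [398.9 170.4]
[ 0.476 -0.076  0.106] [399.2 174.6]
[ 0.468 -0.068  0.106] [402.6 178.3]
[ 0.456 -0.065  0.106] [408.2 180.6]
[ 0.445 -0.068  0.106] [414.4 180.7]
[ 0.436 -0.076  0.106] [419.6 178.7]
[ 0.433 -0.088  0.106] [422.3 175. ]
[ 0.436 -0.099  0.106] [421.9 170.8]
[ 0.445 -0.108  0.106] [418.4 167.1]
[ 0.456 -0.111  0.106] [412.9 165. ]
[ 0.468 -0.108  0.106] [406.8 164.9]
[ 0.476 -0.099  0.106] [401.7 166.8]
```

View pics/z3.png

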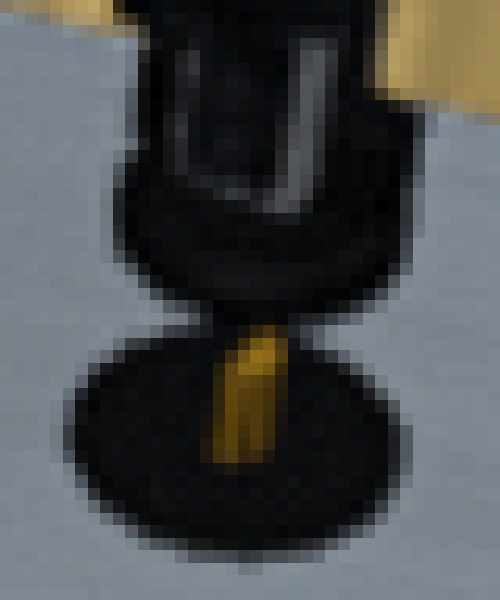

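```bash
cat >> h.py <<'E'
def edges(g,rows,cols,cen,thr=75,rmax=22,angs=None):
    """subpixel first rising crossing along rays from cen"""
    from scipy.ndimage import map_coordinates as mc
    out=[]
    r=np.arange(4,rmax,.1)
    for a in angs:
        u=cen[0]+r*np.cos(a);v=cen[1]+r*np.sin(a);p=mc(g.astype(float),[v,u],order=1)
        i=np.nonzero(p>thr)[0]
        if len(i): out.append((u[i[0]],v[i[0]]))
    return np.array(out)
def fitc(n,pts,z,r0):
    q=np.array([cast(n,p,z)[:2] for p in pts])
    f=lambda c:np.hypot(*(q-c[:2]).T)-r0
    s=least_squares(f,q.mean(0),loss="soft_l1",f_scale=.0005);return s.x,f(s.x)
E
python3 - <<'E'
from h import *
g=cv2.imread("pics/side3.png").max(2)
# rays to lower-left and lower-right of skirt, skipping where it meets the disc
A=np.deg2rad(np.r_[5:46:4,125:176:4])
p=edges(g,0,0,(411,173),angs=A); print(p.round(1).tolist())
for z in(.1055,.1062,.107):
    for r in(.023,.0225): c,f=fitc("side",p,z,r);print("knob",z,r,c.round(4),"rms",np.sqrt((f**2).mean()).round(5))
g0=cv2.imread("pics/side0.png").max(2)
B=np.deg2rad(np.r_[0:181:6,190,195,345,350])
for gg,nm,AA in((g0,"before",B),(g,"now",np.deg2rad(np.r_[5:176:6]))):
    p=edges(gg,0,0,(408.5,191.5),angs=AA,rmax=20)
    for z in(.060,.062): c,f=fitc("side",p,z,.027);print("disc",nm,z,c.round(4),np.sqrt((f**2).mean()).round(5))
E
```

```text
[[422.1, 174.0], [422.1, 174.8], [421.8, 175.5], [421.5, 176.2], [421.0, 176.8], [420.5, 177.4], [420.0, 178.0], [419.5, 178.5], [418.8, 178.9], [418.2, 179.3], [417.6, 179.6], [404.9, 179.6], [404.3, 179.3], [403.6, 179.0], [402.9, 178.7], [402.3, 178.3], [401.7, 177.7], [401.2, 177.2], [400.6, 176.6], [400.1, 175.9], [399.4, 175.3], [398.9, 174.5]]
knob 0.1055 0.023 [ 0.457  -0.0887] rms 0.00018
knob 0.1055 0.0225 [ 0.4568 -0.088 ] rms 0.00017
knob 0.1062 0.023 [ 0.457  -0.0879] rms 0.00018
knob 0.1062 0.0225 [ 0.4567 -0.0872] rms 0.00016
knob 0.107 0.023 [ 0.4569 -0.0871] rms 0.00019
knob 0.107 0.0225 [ 0.4566 -0.0864] rms 0.00016
disc before 0.06 [ 0.4563 -0.0886] 0.00026
disc before 0.062 [ 0.4561 -0.0866] 0.00028
disc now 0.06 [ 0.4564 -0.0887] 0.00022
disc now 0.062 [ 0.4562 -0.0867] 0.00023
```

```bash
cat >> h.py <<'E'
def F(k=8): return np.mean([arm.read_ft_force() for _ in range(k)],0)
E
python3 - <<'E'
from h import *
x,y=.4551,-.0879
arm.line_to([x,y,.173],.1); f0=F(); print(arm.read_time(),f0)
z=.173
while z>.1625:
    z-=.001; arm.line_to([x,y,z],.03); f=F()-f0
    print(round(z,4),f.round(2),np.mean([arm.read_tool_pos() for _ in range(5)],0).round(4))
    if f[2]>3: break
print(arm.read_time(),arm.read_wrist_torque())
E
```

```text
9.7333 [ 0.92519438 -0.81445034  1.15692097]
0.172 [-1.54  1.4  -1.77] [ 0.4554 -0.0879  0.1724]
0.171 [-1.27  0.62 -2.42] [ 0.4551 -0.0879  0.1711]
0.17 [-0.65  1.58 -0.89] [ 0.4552 -0.0879  0.17  ]
0.169 [-0.89  0.45 -1.07] [ 0.4554 -0.088   0.169 ]
0.168 [-0.38 -0.41 -0.47] [ 0.4554 -0.0881  0.168 ]
0.167 [ 1.13 -0.25 -1.24] [ 0.4554 -0.0881  0.167 ]
0.166 [ 0.54 -0.5  -1.67] [ 0.4554 -0.0881  0.166 ]
0.165 [ 0.45 -1.61 -0.97] [ 0.4554 -0.0881  0.1651]
0.164 [ 2.35 -2.28 -0.55] [ 0.4554 -0.0881  0.1641]
0.163 [ 2.22 -0.91 -1.36] [ 0.4555 -0.0881  0.163 ]
0.162 [ 1.86 -2.38 -0.37] [ 0.4554 -0.0881  0.1621]
12.4833 [-0.7120349  -0.69707942 -0.02633903]
```

No axial force, with the underside about 8 mm below the tip height. I'll look before going on.

```bash
python3 - <<'E'
from h import *
for n in C: cv2.imwrite(f"pics/{n}4.png",snapshot(n))
im=cv2.imread("pics/side4.png"); print(F(),arm.read_opening(),arm.read_time())
cv2.imwrite("pics/z4.png",cv2.resize(im[150:210,380:440],(600,600),interpolation=0))
E
```

```text
[ 3.255446   -3.10734158  1.90880688] 0.12657690724842677 12.5833
```

View pics/z4.png

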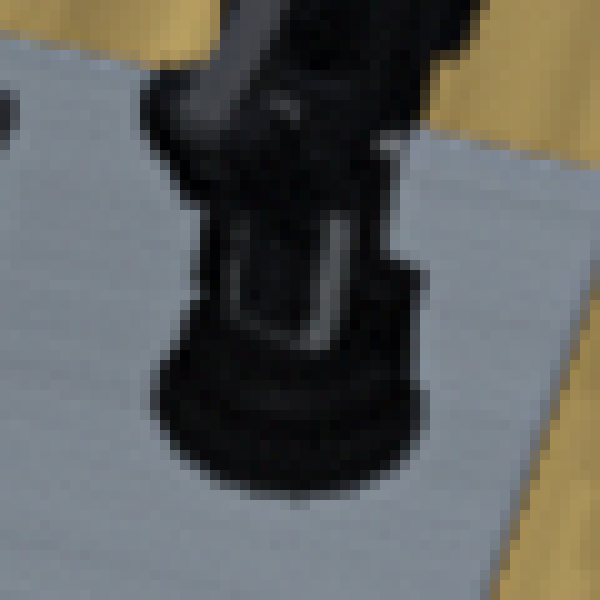

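The finger-to-bar offset in the image is unchanged, so the knob went down with the fingers. At more than 8 mm below the tip, beyond the stem's 5 mm travel, it is on the stem. The 3 N side load points to +x, -y, so I ease that way and push on.

```bash
python3 - <<'E'
from h import *
x,y=.4555,-.0882
arm.line_to([x,y,.162],.03); print("eased",F(15).round(2),arm.read_wrist_torque())
z=.162
while z>.1465:
    z-=.001; arm.line_to([x,y,z],.03); f=F(10)
    print(round(z,4),f.round(2),np.mean([arm.read_tool_pos() for _ in range(5)],0).round(4),np.mean([arm.read_wrist_torque() for _ in range(5)],0).round(2))
    if f[2]>9.5: break
print(arm.read_time(),arm.read_opening())
for n in C: cv2.imwrite(f"pics/{n}5.png",snapshot(n))
im=cv2.imread("pics/side5.png")
cv2.imwrite("pics/z5.png",cv2.resize(im[150:210,380:440],(600,600),interpolation=0))
E
```

```text
eased [ 2.36 -2.3   2.22] [-0.57634951 -0.67956718  0.00309445]
0.161 [ 2.78 -1.89  1.75] [ 0.4555 -0.0881  0.1609] [-0.58 -0.68 -0.07]
0.16 [ 2.72 -2.63  1.88] [ 0.4555 -0.0881  0.1599] [-0.54 -0.72 -0.02]
0.159 [ 2.68 -2.94  0.62] [ 0.4555 -0.0882  0.1589] [-0.53 -0.79 -0.02]
0.158 [ 2.93 -2.7   0.84] [ 0.4555 -0.0882  0.1579] [-0.54 -0.8   0.03]
0.157 [ 2.34 -2.44  0.9 ] [ 0.4555 -0.0882  0.157 ] [-0.53 -0.75  0.04]
0.156 [ 3.05 -1.61  3.08] [ 0.4555 -0.0882  0.1561] [-0.6  -0.64 -0.05]
0.155 [ 2.92 -2.96  5.44] [ 0.4556 -0.0882  0.1551] [-0.51 -0.58 -0.  ]
0.154 [ 2.01 -1.65  5.49] [ 0.4556 -0.0882  0.1542] [-0.52 -0.54 -0.  ]
0.153 [ 2.75 -2.39  7.22] [ 0.4556 -0.0882  0.1533] [-0.49 -0.54  0.03]
0.152 [ 1.24 -2.93  7.27] [ 0.4556 -0.0882  0.1524] [-0.47 -0.45 -0.05]
0.151 [ 1.94 -2.05 10.  ] [ 0.4556 -0.0882  0.1517] [-0.44 -0.39 -0.05]
15.5833 0.12395389730659626
```

View pics/z5.png

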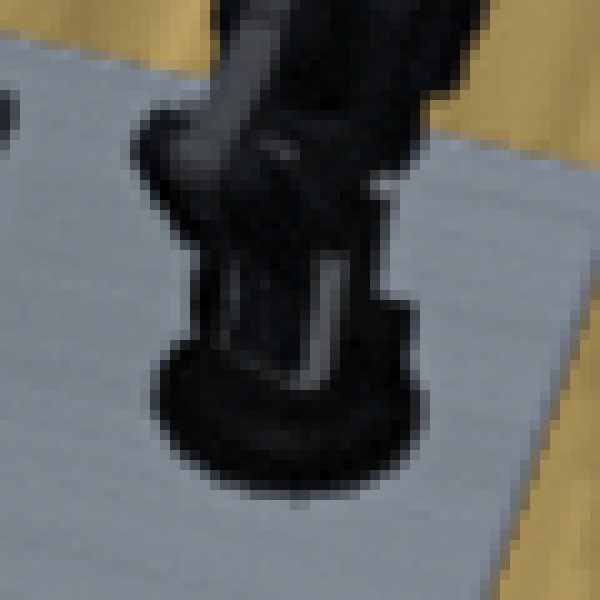

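The force profile is as expected: contact at z of about 0.156, then roughly 4 to 9 N, with about 4.5 mm of travel so far. One more small press to the stop, check that it holds, then hand in.

```bash
python3 - <<'E'
from h import *
from station import ticket
for z in(.150,.1492):
    arm.line_to([.4555,-.0882,z],.03);arm.pause(.3);print(z,F(10).round(2),np.mean([arm.read_tool_pos() for _ in range(8)],0).round(4))
    if F(10)[2]>14: break
arm.pause(1.);f=F(15);p=np.mean([arm.read_tool_pos() for _ in range(8)],0)
w=np.mean([arm.read_wrist_torque() for _ in range(8)],0)
print("hold",f.round(2),p.round(4),w.round(2),arm.read_opening(),arm.read_time())
im=snapshot("side");cv2.imwrite("pics/side6.png",im);cv2.imwrite("pics/s6.png",im[100:420,180:480])
if f[2]>8 and p[2]<.1525: ticket.finish_job();print("handed in")
E
```

```text
0.15 [ 0.08 -2.54 16.44] [ 0.4556 -0.0882  0.1514]
hold [-0.35 -1.84 17.03] [ 0.4556 -0.0881  0.1515] [-0.42  0.02 -0.01] 0.12107296448064013 17.2333
the job is handed in; nothing more can be done
handed in
```

View pics/s6.png

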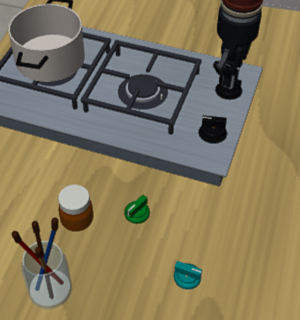

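The loose black knob is on the bare valve stem and the arm is still holding it pressed in. I handed the job in at about 17 s of the 42 s allowed; no verdict is reported.

**What I did:** I gripped the knob across its bar and turned it from yaw -0.10 to -0.27 rad to match the stem's flat. I lined it up using the side view and lowered it onto the stem. It went on at the first try, with no searching.

**Last checks:**
- **Home:** the axial force began at a tool height of 0.156 m, where the bore end was expected to meet the stem tip.
- **Pressed in:** from there the force rose roughly as the spring should (4 to 9 N), then sharply at the end stop. The final hold was about 17 N at 0.1515 m, which is about 4.5 to 5 mm of travel and stayed steady over 1 s.
- **Valve setting:** the moment about the vertical stayed within about 0.07 N m throughout, below the 0.15 N m needed to turn the valve.
- **Everything else:** in the last side view the jar, the brush jar, the other burner's knob and the two coloured look-alikes looked undisturbed.

**Less certain:**
- **Stem yaw:** this came from only about 6 pixels, with estimates of -0.22 to -0.32 rad. The clean entry and low torque support the value I used, but I did not measure the valve angle directly.
- **Side force:** a reading of 2 to 3 N remained through the insertion, and easing the position by about 0.4 mm barely changed it. It may be sensor offset or light rubbing in the bore; the x part was gone in the final hold, leaving about 2 N in y.
- **Camera agreement:** the two views differed by 1 to 2 mm on positions, within the stated calibration.

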